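# Tuck the laptop power brick under the low desk shelf

### The job

Take the black laptop power brick and slide it lengthwise under the low two-bay desk shelf, into the free bay that the green pad marks, straight and near the middle of the bay. Leave a good third of it (40 mm) sticking out in front so it can be pulled out again, lying flat and let go. Leave the label rolls and the stapler where they are.

Things in the scene. Friction and masses are not known exactly. Their poses are not given: they have to be found in the camera images.
- brick_center (a point): centre (half-way up) of the loose black laptop power brick: a plain block 46 mm wide (its x axis), 105 mm long (its y axis) and 30 mm high (z up), about 0.15 kg, lying flat on the desk; both ends are alike. Point 15 mm above its underside. Grip it across its 46 mm width near the end that stays outside.
- bay_mat: flat green pad on the desk, 56 mm wide, in the free bay; its front 20 mm show in front of the shelf. Origin on the desk, on the middle line of the free bay, 50 mm behind the front edge of the board; x points level into the bay, y left across it, z up. The board edge is thus at x = -50 mm here; with 40 mm of the brick sticking out, the brick's centre is at x = -37.5 mm, y = 0
- low_shelf: fixed shelf: light wooden board 130 mm deep (x), 192 mm wide (y), 10 mm thick on three upright white plates 8 mm thick; board underside 42 mm, top 52 mm above the desk. Two bays side by side, each 84 mm wide, middle lines at y = +46 and -46 mm; one holds a label roll. Origin on the desk below the board's centre; x points front to back, z up; board front edge at x = -65 mm
- roll_small: white label roll, 72 mm across, 30 mm high, lying flat inside the occupied bay (leave alone); origin at the centre of its underside
- roll_big: white label roll, 84 mm across, 38 mm high, lying flat on the desk (leave alone); origin at the centre of its underside
- stapler: blue stapler, 134 mm long (x) x 34 x 49 mm high, standing on the rear half of the low shelf's board (leave alone); origin at the centre of its underside

How it is judged:
At the end, for the whole second after the job is handed in: The power brick lies flat on the desk in the bay with the green pad, in line with it to 11 degrees, within 18 mm of its middle line, with 20 to 60 mm of its length sticking out in front of the board's edge, and is released (x of brick_center in the frame of bay_mat between -0.0575 and -0.0175 m and y of brick_center in the frame of bay_mat between -0.018 and 0.018 m and angle between the y axis of brick_center and the x axis of bay_mat, either way round below 0.2 rad and angle between brick_center's own z axis and vertical below 0.1 rad and height (world z) of brick_center below 0.022 m); the robot touches nothing.
It fails at once if the large label roll is moved more than 25 mm (distance of roll_big from where it was at the start of the episode above 0.025 m).
It fails at once if the label roll in the shelf is moved more than 25 mm (distance of roll_small from where it was at the start of the episode above 0.025 m).
It fails at once if the stapler is moved more than 25 mm (distance of stapler from where it was at the start of the episode above 0.025 m).
It also fails if it takes over 38 s, if anything falls off the work surface, if the arm or the gripper's body presses on something with over 40 N, if the wrist force passes 120 N, or if a joint passes its speed limit or range.

### The arm

A 6-joint arm with a two-finger parallel gripper is mounted at the origin on the work surface; the furniture and walls round the work are solid. World frame = base frame: x ahead of the robot, y to its left, z up, the work surface at z = 0. Lengths are in m, angles in rad, forces in N, time in s.
With the tool pointing down it reaches from about 0.3 to 0.75 m from the base axis. Payload 8.5 kg.
Tool frame: the origin (TCP) lies midway between the tips of the shut fingers; the grasp point (between the pads) lies 19 mm behind it; z points along the fingers, y is the direction in which the jaws open and shut (so a half turn about z gives the same grasp; the last joint's range is limited). The gripper opens to 88 mm and grips with 3 to 60 N. Pads are 18 mm wide; open, the fingers measure 123 mm over their backs; the gripper's body (75 mm by 187 mm) begins 45 mm behind the grasp point.
Start: joints at [-1.558, 0.381, 1.297, -0, 1.464, -0.215], TCP at [0.124, -0.536, 0.211] pointing down, gripper open.
Joint ranges: [-3.11, 3.11], [-0.89, 2.33], [0.22, 2.48], [-1.42, 4.56], [0.17, 2.85], [-2.88, 2.88]. Speed limits (rad/s): [2.39, 2.39, 3.14, 3.14, 3.14, 3.14].

### API

Orientations are given as [roll, pitch, yaw] about the fixed x, y, z axes, in that order (R = Rz(yaw) Ry(pitch) Rx(roll)).
In Python, from plant import * gives the robot as it stands.
- The arm moves only by the shell command python3 -m inch 'ROWS'. ROWS is a JSON object of lists of equal length, an entry for each row: "translation": the shift along the tool's x, y, z scaled (see below), a list of three; "rotation": the turn, a rotation vector about the tool's x, y, z scaled (see below), a list of three; "hand": the opening, from 0 (shut) to 1 (fully open). A call has 1 to 12 rows; each row is the pose to reach, as a shift and turn from the pose commanded when the call began, along the tool's axes at that moment; what a row does not reach only later rows make up. The controller multiplies each number of a shift by 0.25 m and each number of a turn by 90 degrees. A row lasts 1/12 s, in which the tool goes at most 41.7 mm and 7.16 degrees, less where a joint would pass 70% of its speed; a pose out of reach is approached as far as the arm can. A call with a number of a shift or a turn outside -1 to 1 is refused whole. A call with a gripper value outside its range is refused whole. The fingers move at their own pace and stop on an object; the grip force is fixed at half the most. Time passes only in rows, so rows that repeat a pose let the fingers close. It gives the time, the measured TCP pose, the force and the opening at its end, in the units of the state.
- get_state(): the state, without advancing time (a new reading comes with each control period).
- grab_frame(name): name is "scene" or "top" or "wrist"; returns a dict with "img" (384x512x3 uint8, blue, green, red), "intrinsics" (3x3 intrinsics, pixels), "R" (3x3) and "t" (3): a world point X has camera coordinates R X + t. Camera axes: x right, y down, z forward; pixel columns grow to the right and rows downward; lengths in m; the calibration is good to about 2 mm. The wrist camera is an equidistant fisheye: a pixel r from the principal point sees the ray r / f radians off the axis. A picture is of the moment at which its call begins. There is no depth.
- hand_in(): hands the job in, once; it reports no verdict.
The state is a dict: "time_s": time; "joint_positions": joint angles; "dq": joint speeds; "tau": joint torques, N m; "ee_pos": TCP position; "eef_rot": TCP orientation; "ft_force": force on the tool from outside, world axes, zero at the start; "wrist_torque": the same for the moment, N m; "finger_gap": finger opening in m.
Only numpy, scipy, OpenCV 4.12 (cv2) and the standard library are available. Lean on these libraries where they do the work, as an engineer would, in place of code of your own. Each camera call takes 0.05 s, during which the arm holds its last target.

## Working session

There is one attempt and no reset: what is moved stays moved. The work goes in short steps, Python scripts to look and compute and a shell command to move; the robot and the scene stay as the last step left them, time stands still between calls to the robot, and variables do not carry over. Pictures are saved under pics/ and viewed, and the job is handed in when it is done.

```bash
ls; mkdir -p pics
python3 - <<'E'
from plant import *
import cv2
s=get_state();print(s)
for n in("scene","top","wrist"):
    f=grab_frame(n);cv2.imwrite(f"pics/{n}0.png",f["img"]);print(n,f["intrinsics"],f["R"],f["t"])
E
```

```text
pics
{'time_s': 0.0, 'joint_positions': array([-1.55826984e+00,  3.81191596e-01,  1.29825715e+00, -2.14765070e-05,
        1.46359114e+00, -2.15298838e-01]), 'dq': array([-1.87637994e-03, -4.58110787e-05,  5.29882262e-04,  8.75429311e-04,
       -1.75153202e-03, -2.39870814e-03]), 'tau': array([ 1.18471773e-03, -4.37922478e+01, -2.24551392e+01,  7.13451253e-02,
        3.52282973e-02, -1.12456348e-04]), 'ee_pos': array([ 0.12421109, -0.53546175,  0.21034138]), 'eef_rot': array([-3.14017427e+00, -2.88328484e-04,  2.27827434e-01]), 'ft_force': array([ 0.20450442, -0.57806193,  0.87756101]), 'wrist_torque': array([ 0.0242937 , -0.02252323, -0.00899878]), 'finger_gap': 0.08820054612903905}
scene [[480.85940576   0.         261.22222139]
 [  0.         480.85940576 188.5746199 ]
 [  0.           0.           1.        ]] [[-0.8440229  -0.53630498  0.00151929]
 [-0.37320031  0.58529381 -0.71982823]
 [ 0.38515823 -0.60811851 -0.69415057]] [0.40824353 0.30888826 0.63431587]
top [[470.3015802    0.         246.78876367]
 [  0.         470.3015802  194.59227027]
 [  0.           0.           1.        ]] [[ 0.02280002 -0.99930461  0.02950343]
 [-0.98681316 -0.02722578 -0.15955736]
 [ 0.16024966 -0.02547646 -0.98674769]] [-0.12661758  0.56121525  0.82099156]
wrist [[297.31863964   0.         253.41610928]
 [  0.         297.31863964 195.75664666]
 [  0.           0.           1.        ]] [[ 2.25508865e-01 -9.74241109e-01 -1.14588721e-04]
 [-9.23902889e-01 -2.13894327e-01  3.17258048e-01]
 [-3.09110342e-01 -7.14386335e-02 -9.48339242e-01]] [-0.55029218 -0.04409627  0.39068518]
```

View pics/scene0.png

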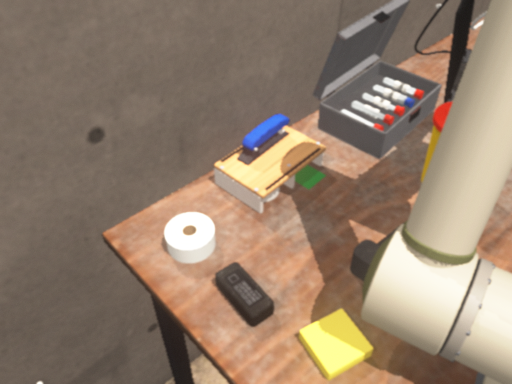

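View pics/top0.png

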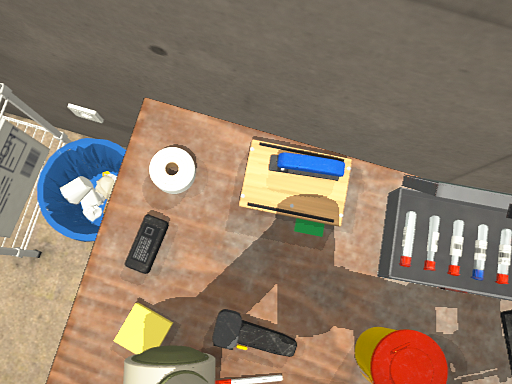

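View pics/wrist0.png

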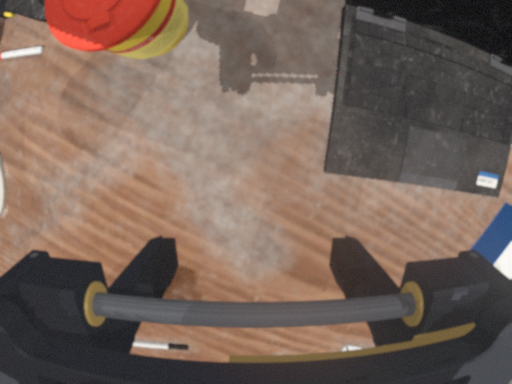

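The scene view shows the brick at about (244,293), the big roll at (190,237), the shelf at (268,165) and the pad at (310,177). In the top view the brick is at (146,243), the pad at (310,228) and the board spans about (240-350, 138-228). Next I'll zoom in and measure.

```bash
cat > h.py <<'E'
import numpy as np,cv2
from plant import *
def ray(f,uv,z):
    K=np.array(f["intrinsics"]);R=np.array(f["R"]);t=np.array(f["t"])
    uv=np.atleast_2d(uv).astype(float)
    d=np.c_[(uv-K[:2,2])/[K[0,0],K[1,1]],np.ones(len(uv))]@R
    C=-R.T@t
    return C+d*((z-C[2])/d[:,2])[:,None]
def proj(f,X):
    K=np.array(f["intrinsics"]);p=np.atleast_2d(X)@np.array(f["R"]).T+f["t"];p=p@K.T
    return p[:,:2]/p[:,2:]
def blob(m):
    n,l,s,c=cv2.connectedComponentsWithStats(m.astype(np.uint8)*255)
    i=1+np.argmax(s[1:,4]);return (l==i),s[i],c[i]
E
python3 - <<'E'
from h import *
for n,box,bb in(("top",(100,195,185,290),(225,120,365,245)),("scene",(205,250,285,335),(200,100,340,220))):
    f=grab_frame(n);im=f["img"];hsv=cv2.cvtColor(im,cv2.COLOR_BGR2HSV)
    k=np.zeros(im.shape[:2],bool);k[box[1]:box[3],box[0]:box[2]]=1
    m,s,c=blob(k&(im.max(2)<75))
    m=cv2.morphologyEx(m.astype(np.uint8),cv2.MORPH_CLOSE,np.ones((7,7)))
    r=cv2.minAreaRect(np.argwhere(m)[:,::-1].astype(np.float32));b=cv2.boxPoints(r)
    print(n,"brick",s,c,r);P=ray(f,b,.03);print(P.round(4),np.linalg.norm(np.diff(P,axis=0),axis=1))
    g,s,c=blob((hsv[...,0]>45)&(hsv[...,0]<80)&(hsv[...,1]>120)&(hsv[...,2]>50))
    r=cv2.minAreaRect(np.argwhere(g)[:,::-1].astype(np.float32));b=cv2.boxPoints(r)
    P=ray(f,b,.001);print("pad",s,c,b,P.round(4),np.linalg.norm(np.diff(P,axis=0),axis=1))
    o=im.copy();o[cv2.morphologyEx(m,cv2.MORPH_GRADIENT,np.ones((2,2)))>0]=(0,0,255)
    a=cv2.resize(o[box[1]:box[3],box[0]:box[2]],None,fx=4,fy=4)
    d=cv2.resize(im[bb[1]:bb[3],bb[0]:bb[2]],None,fx=4,fy=4)
    cv2.imwrite(f"pics/{n}_b.png",a);cv2.imwrite(f"pics/{n}_s.png",d)
E
```

```text
top brick [125 214  44  60 987] [147.8591692  241.99594732] ((146.70309448242188, 243.74642944335938), (25.613203048706055, 56.878570556640625), 22.750974655151367)
[[0.4307 0.1083 0.03  ]
 [0.528  0.0739 0.03  ]
 [0.5106 0.0293 0.03  ]
 [0.4139 0.0645 0.03  ]] [0.10314583 0.04784483 0.10293224]
pad [294 218  30  19 382] [308.86125654 227.10732984] [[293.65387 230.73077]
 [296.23077 217.84616]
 [324.30768 223.46155]
 [321.73077 236.34616]] [[ 0.5037 -0.2055  0.001 ]
 [ 0.5288 -0.2104  0.001 ]
 [ 0.5193 -0.2649  0.001 ]
 [ 0.4942 -0.2598  0.001 ]] [0.02553851 0.05538584 0.0255406 ]
scene brick [217 279  56  47 587] [244.78875639 306.91482112] ((239.94747924804688, 304.7534484863281), (63.28741455078125, 27.45927619934082), 24.842390060424805)
[[0.5024 0.1283 0.03  ]
 [0.5146 0.082  0.03  ]
 [0.4127 0.0746 0.03  ]
 [0.4052 0.1191 0.03  ]] [0.04780038 0.10220281 0.04512553]
pad [296 166  28  22 363] [308.44077135 176.6969697 ] [[293.7692  178.84615]
 [304.6923  162.46153]
 [323.6154  175.07692]
 [312.6923  191.46153]] [[ 0.542  -0.2146  0.001 ]
 [ 0.5477 -0.2709  0.001 ]
 [ 0.4963 -0.2571  0.001 ]
 [ 0.4925 -0.2028  0.001 ]] [0.05665933 0.05328646 0.05449516]
```

View pics/top_b.png

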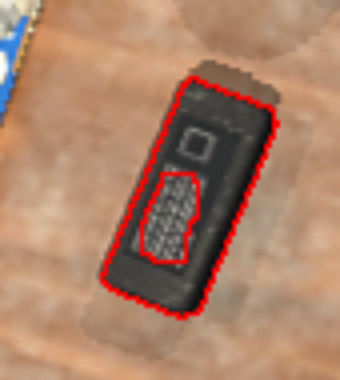

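View pics/top_s.png

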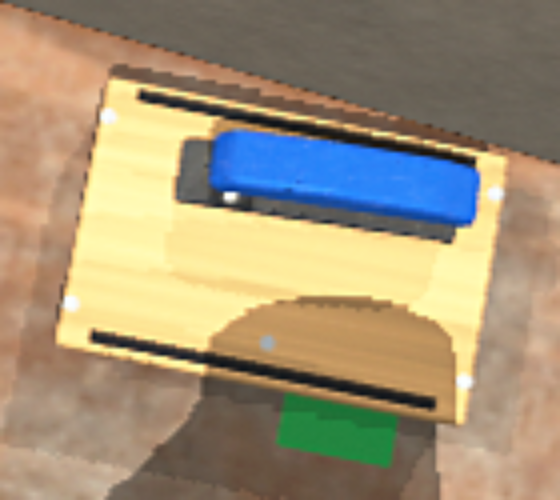

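View pics/scene_b.png

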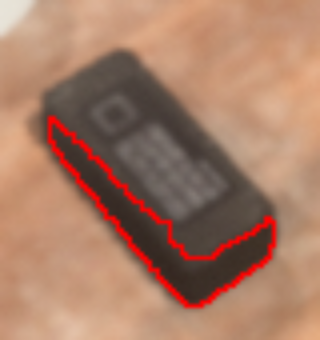

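View pics/scene_s.png

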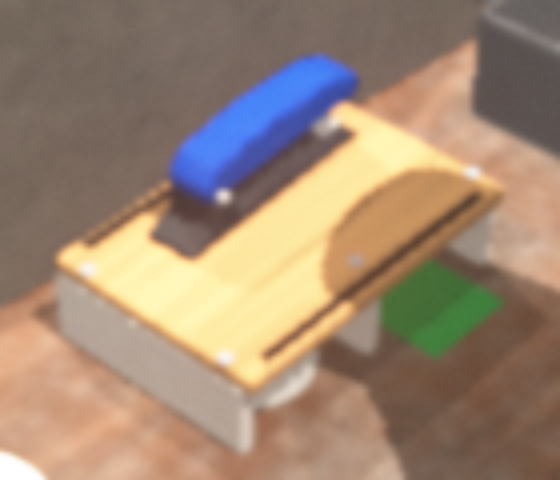

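Run:
```python
from h import *
ft=grab_frame("top");fs=grab_frame("scene")
print("cams",-ft["R"].T@ft["t"],-fs["R"].T@fs["t"])
def show(n,P):
    P=np.array(P);e=np.diff(np.r_[P,P[:1]],axis=0)
    print(n,"ctr",P.mean(0).round(4),"len",np.linalg.norm(e,axis=1).round(4),"ang",np.degrees(np.arctan2(e[:,1],e[:,0])).round(1));print(P[:,:2].round(4).tolist())
# order FL FR BR BL
show("board top",ray(ft,np.array([(58,343),(463,420),(506,157),(108,80)])/4+[225,120],.052))
show("board scene",ray(fs,np.array([(252,383),(503,190),(345,103),(58,257)])/4+[200,100],.052))
# brick: far-right, near-right, near-left, far-left  top face
show("brick scene",ray(fs,np.array([(122,48),(275,215),(195,258),(43,92)])/4+[205,250],.03))
show("brick scene bottom(near edge)",ray(fs,np.array([(273,245),(192,306),(48,130)])/4+[205,250],.0))
show("brick top",ray(ft,np.array([(277,115),(200,318),(100,282),(188,75)])/4+[100,195],.03))
show("pad top",ray(ft,np.array([(277,445),(391,467),(397,416),(288,394)])/4+[225,120],.001))
```

```text
cams [ 0.42513786 -0.09033405  0.9033932 ] [0.21553211 0.42389187 0.66203697]
board top ctr [ 0.5893 -0.2027  0.052 ] len [0.1882 0.1257 0.1895 0.1263] ang [-99.3  -9.8  80.5 170.8]
[[0.5424, -0.0995], [0.5119, -0.2852], [0.6357, -0.3066], [0.6671, -0.1197]]
board scene ctr [ 0.582  -0.1991  0.052 ] len [0.1867 0.1054 0.1893 0.1269] ang [-100.1  -11.    73.4  169.8]
[[0.5413, -0.0966], [0.5085, -0.2803], [0.612, -0.3005], [0.6662, -0.1191]]
brick scene ctr [0.4695 0.0723 0.03  ] len [0.0996 0.0354 0.0973 0.0378] ang [ 160.2   64.   -18.2 -112.1]
[[0.509, 0.0387], [0.4152, 0.0724], [0.4307, 0.1042], [0.5232, 0.0738]]
brick scene bottom(near edge) ctr [0.4579 0.0821 0.    ] len [0.0412 0.1006 0.1065] ang [  72.7  -20.7 -178. ]
[[0.4183, 0.0677], [0.4306, 0.107], [0.5247, 0.0714]]
brick top ctr [0.4697 0.0669 0.03  ] len [0.0983 0.0486 0.1019 0.0456] ang [ 162.    71.9  -19.8 -112.7]
[[0.5083, 0.0297], [0.4148, 0.06], [0.4299, 0.1062], [0.5258, 0.0717]]
pad top ctr [ 0.5105 -0.2363  0.001 ] len [0.0559 0.0249 0.0538 0.0253] ang [-99.5  -6.9  80.  168.2]
[[0.5027, -0.2067], [0.4935, -0.2618], [0.5182, -0.2648], [0.5275, -0.2119]]
```

Board yaw is about -9.6°, measured the same way in both views. The bay front-edge middle is at about (0.518,-0.237). The brick centre is at about (0.470,0.067), long axis at -19.5°. The red and yellow drum stands near the travel line, so I'll check its height before moving.

Run:
```python
from h import *
ft=grab_frame("top");fw=grab_frame("wrist")
for z in(0,.1,.15,.2,.25):print(z,ray(ft,[(402,367),(280,340),(430,195)],z)[:,:2].round(3).tolist())
K=fw["intrinsics"];d=(np.array([100,5])-K[:2,2])/K[0,0];r=np.hypot(*d)
v=np.r_[np.sin(r)*d/r,np.cos(r)]@fw["R"];C=-fw["R"].T@fw["t"]
for z in(0,.1,.15,.2,.25):print(z,(C+v*(z-C[2])/v[2]).round(3))
# goal: grasp move in tool axes
from scipy.spatial.transform import Rotation as Ro
s=get_state();R=Ro.from_euler('xyz',s["eef_rot"]).as_matrix()
print(R.round(3)); 
for p in [(.4375,.0785,.15),(.4375,.0785,.25)]:print((R.T@(np.array(p)-s["ee_pos"])/.25).round(3))
```

```text
0 [[0.256, -0.409], [0.3, -0.182], [0.581, -0.475]]
0.1 [[0.275, -0.374], [0.314, -0.171], [0.564, -0.432]]
0.15 [[0.284, -0.356], [0.321, -0.166], [0.555, -0.411]]
0.2 [[0.293, -0.338], [0.328, -0.161], [0.546, -0.389]]
0.25 [[0.303, -0.321], [0.335, -0.156], [0.538, -0.368]]
0 [ 0.304 -0.275  0.   ]
0.1 [ 0.278 -0.338  0.1  ]
0.15 [ 0.265 -0.37   0.15 ]
0.2 [ 0.252 -0.401  0.2  ]
0.25 [ 0.239 -0.433  0.25 ]
[[ 0.974  0.226  0.   ]
 [ 0.226 -0.974  0.   ]
 [ 0.    -0.    -1.   ]]
[ 1.776 -2.111  0.244]
[ 1.776 -2.111 -0.156]
```

```bash
python3 -m inch '{"translation":[[0,0,-0.1],[0,0,-0.2],[0.1,-0.12,-0.2],[0.2,-0.24,-0.2],[0.3,-0.36,-0.2],[0.4,-0.48,-0.2],[0.5,-0.6,-0.2],[0.6,-0.72,-0.2],[0.7,-0.84,-0.2],[0.84,-1,-0.2],[0.84,-1,-0.2],[0.84,-1,-0.2]],"rotation":[[0,0,0],[0,0,0],[0,0,0],[0,0,0],[0,0,0],[0,0,0],[0,0,0],[0,0,0],[0,0,0],[0,0,0],[0,0,0],[0,0,0]],"hand":[1,1,1,1,1,1,1,1,1,1,1,1]}'
```

```text
time_s: 1.45
ee_pos: [0.2731, -0.2425, 0.2614]
eef_rot: [3.141, -0.001, 0.232]
ft_force: [0.4, -0.1, 0.0]
finger_gap: 0.0882
```

```bash
python3 -m inch '{"translation":[[0.1,-0.12,0],[0.2,-0.24,0],[0.3,-0.36,0],[0.4,-0.48,0],[0.5,-0.6,0],[0.6,-0.72,0],[0.7,-0.84,0],[0.8,-0.93,0],[0.8,-0.93,0],[0.8,-0.93,0],[0.8,-0.93,0],[0.8,-0.93,0]],"rotation":[[0,0,0],[0,0,0],[0,0,0.06],[0,0,0.12],[0,0,0.18],[0,0,0.24],[0,0,0.3],[0,0,0.36],[0,0,0.36],[0,0,0.36],[0,0,0.36],[0,0,0.36]],"hand":[1,1,1,1,1,1,1,1,1,1,1,1]}'
python3 - <<'E'
from h import *
s=get_state();print(s["time_s"],s["ee_pos"],s["eef_rot"],s["joint_positions"])
f=grab_frame("wrist");cv2.imwrite("pics/w1.png",f["img"])
E
```

```text
time_s: 2.45
ee_pos: [0.4147, 0.0258, 0.2608]
eef_rot: [3.141, 0.0, -0.338]
ft_force: [-0.1, -1.1, -0.3]
finger_gap: 0.0883
2.45 [0.41468046 0.02584804 0.26075317] [ 3.14113375e+00  4.34322916e-04 -3.37777292e-01] [-2.24178489e-01  1.03284013e-01  1.53292651e+00 -4.07567292e-04
  1.50586568e+00  1.68442157e+00]
```

View wrist.

View pics/w1.png

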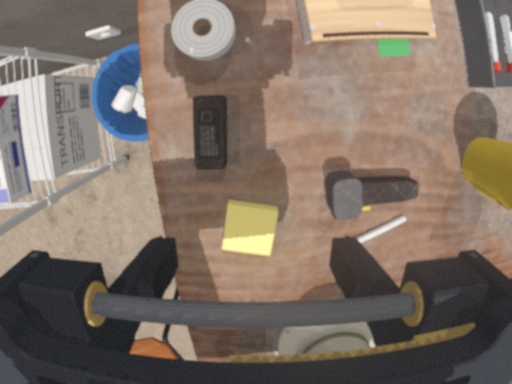

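Run:
```python
from h import *
from scipy.spatial.transform import Rotation as Ro
s=get_state();R=Ro.from_euler('xyz',s["eef_rot"]).as_matrix()
f=grab_frame("wrist");K=f["intrinsics"]
for X in [(.43,.105,.03),(.525,.073,.03),(.510,.028,.03),(.415,.063,.03),(.4375,.0785,.03)]:
    p=f["R"]@X+f["t"];th=np.arccos(p[2]/np.linalg.norm(p));u=p[:2]/np.hypot(*p[:2]);print((K[:2,2]+K[0,0]*th*u).round(1))
for p in [(.4375,.0785,.10),(.4375,.0785,.006)]:print((R.T@(np.array(p)-s["ee_pos"])/.25).round(3))
```

```text
[195.9 168.2]
[192.3  96.8]
[227.  95.]
[227.2 168. ]
[211.2 156.9]
[ 0.016 -0.23   0.643]
[ 0.016 -0.23   1.019]
```

The brick in the wrist view spans columns 194-227 and rows 96-170. That matches the projected corners within about 2 px, and it lies square to the tool. I'll go over it and down.

```bash
python3 -m inch '{"translation":[[0.008,-0.12,0.1],[0.016,-0.23,0.2],[0.016,-0.23,0.35],[0.016,-0.23,0.5],[0.016,-0.23,0.6],[0.016,-0.23,0.7],[0.016,-0.23,0.7],[0.016,-0.23,0.7]],"rotation":[[0,0,0],[0,0,0],[0,0,0],[0,0,0],[0,0,0],[0,0,0],[0,0,0],[0,0,0]],"hand":[1,1,1,1,1,1,1,1]}'
python3 - <<'E'
from h import *
s=get_state();print(s["ee_pos"],s["eef_rot"])
f=grab_frame("wrist");cv2.imwrite("pics/w2.png",f["img"])
E
```

```text
time_s: 3.22
ee_pos: [0.4373, 0.0789, 0.086]
eef_rot: [3.141, 0.002, -0.339]
ft_force: [-0.3, -0.2, -0.4]
finger_gap: 0.088
[0.43731257 0.07889029 0.08602409] [ 3.14110225e+00  1.59362024e-03 -3.39107822e-01]
```

View pics/w2.png

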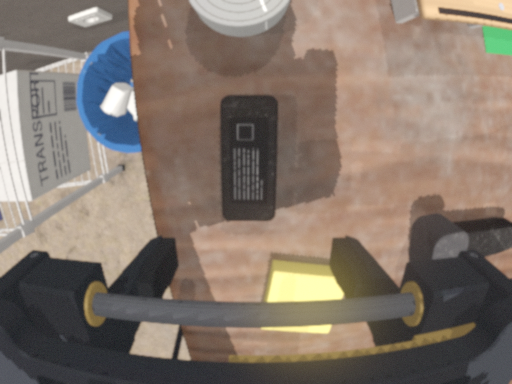

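The brick (columns 220-277, rows 95-220) sits centred between the fingers, whose middle is near column 253. I'll descend to TCP z of about 6 mm and close.

```bash
python3 -m inch '{"translation":[[0,0,0.1],[0,0,0.2],[0,0,0.28],[0,0,0.32],[0,0,0.32],[0,0,0.32],[0,0,0.32],[0,0,0.32],[0,0,0.32],[0,0,0.32],[0,0,0.32],[0,0,0.32]],"rotation":[[0,0,0],[0,0,0],[0,0,0],[0,0,0],[0,0,0],[0,0,0],[0,0,0],[0,0,0],[0,0,0],[0,0,0],[0,0,0],[0,0,0]],"hand":[1,1,1,1,1,0.3,0.3,0.3,0.3,0.3,0.3,0.3]}'
python3 - <<'E'
from h import *
f=grab_frame("wrist");cv2.imwrite("pics/w3.png",f["img"])
E
```

```text
time_s: 4.27
ee_pos: [0.4376, 0.0798, 0.0061]
eef_rot: [-3.142, -0.0, -0.338]
ft_force: [-0.3, 0.7, 0.5]
finger_gap: 0.0435
```

View pics/w3.png

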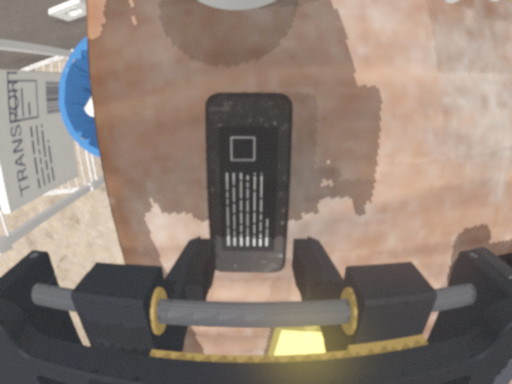

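The brick is between the pads: its near end is at row 270 and its far end at row 93. I'll clamp fully, measure the brick in the tool frame and lift a little.

```bash
python3 -m inch '{"translation":[[0,0,0],[0,0,0],[0,0,0],[0,0,-0.08],[0,0,-0.16],[0,0,-0.24],[0,0,-0.24],[0,0,-0.24]],"rotation":[[0,0,0],[0,0,0],[0,0,0],[0,0,0],[0,0,0],[0,0,0],[0,0,0],[0,0,0]],"hand":[0,0,0,0,0,0,0,0]}'
cat >> h.py <<'E'
from scipy.spatial.transform import Rotation as Ro
def wray(f,uv,z):
    K=f["intrinsics"];d=(np.array(uv,float)-K[:2,2])/K[0,0];r=np.hypot(*d)
    v=np.r_[np.sin(r)*d/r,np.cos(r)]@f["R"];C=-f["R"].T@f["t"]
    return C+v*(z-C[2])/v[2]
def tool():
    s=get_state();return s["ee_pos"],Ro.from_euler('xyz',s["eef_rot"]).as_matrix()
E
python3 - <<'E'
from h import *
p,R=tool();print(p,get_state()["finger_gap"])
f=grab_frame("wrist");cv2.imwrite("pics/w4.png",f["img"])
cv2.imwrite("pics/s4.png",grab_frame("scene")["img"])
for uv in [(210,96),(289,96),(286,270),(213,270)]:
    X=wray(f,uv,p[2]-.006+.03);print((R.T@(X-p)).round(4))
E
```

```text
time_s: 4.98
ee_pos: [0.4378, 0.0798, 0.0663]
eef_rot: [-3.141, -0.002, -0.338]
ft_force: [0.1, 0.3, -1.0]
finger_gap: 0.0007
[0.43778357 0.07976976 0.06633435] 0.0007023836695898826
[ 0.0846 -0.0208 -0.0238]
[ 0.0845  0.0186 -0.0239]
[-0.0145  0.0203 -0.024 ]
[-0.0146 -0.0233 -0.024 ]
```

View pics/w4.png

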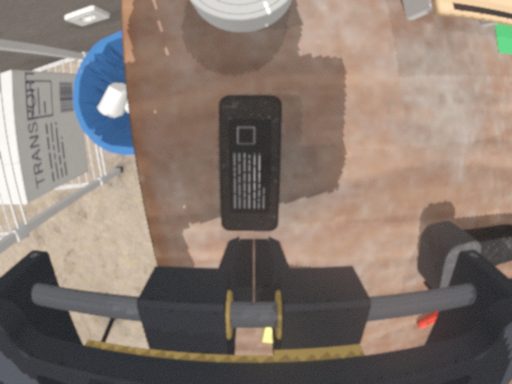

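View pics/s4.png

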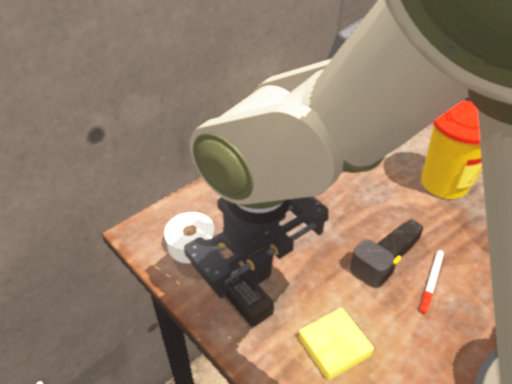

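The fingers closed to nothing: the gap is 0.7 mm and the brick still lies on the desk, just ahead of the fingertips (columns 220-280, rows 95-230). I'll re-measure where it is relative to the tool.

Run:
```python
from h import *
p,R=tool()
f=grab_frame("wrist")
P=[]
for uv in [(220,97),(281,97),(278,229),(222,229)]:
    X=wray(f,uv,.03);P.append(X);print(X.round(4),(R.T@(X-p)).round(4))
P=np.array(P);print(P.mean(0));e=np.diff(P,axis=0);print(np.linalg.norm(e,axis=1))
# where TCP and pads project in the wrist image
K=f["intrinsics"]
for l in [(0,0,0),(.009,0,0),(.009,0,-.019),(0,0,-.019),(-.009,0,-.019)]:
    q=f["R"]@(p+R@l)+f["t"];th=np.arccos(q[2]/np.linalg.norm(q));print(l,(K[:2,2]+K[0,0]*th*q[:2]/np.hypot(*q[:2])).round(1))
```

```text
[0.5241 0.0727 0.03  ] [ 0.0846 -0.0222  0.0351]
[0.51   0.0329 0.03  ] [0.0845 0.0201 0.0351]
[0.4163 0.0658 0.03  ] [-0.0148  0.02    0.0352]
[0.4307 0.1069 0.03  ] [-0.0148 -0.0235  0.0352]
[0.470275   0.06956165 0.03      ]
[0.04225397 0.09932383 0.04347955]
(0, 0, 0) [252.  231.2]
(0.009, 0, 0) [252.  218.4]
(0.009, 0, -0.019) [251.9 231.2]
(0, 0, -0.019) [251.9 245. ]
(-0.009, 0, -0.019) [252.  258.1]
```

```bash
python3 -m inch '{"translation":[[0,0,0],[0,0,0],[0,0,0],[0,0,0],[0,0,0],[0,0,0],[0,0,0],[0,0,0],[0.02,-0.005,0],[0.02,-0.005,0],[0.02,-0.005,0]],"rotation":[[0,0,0],[0,0,0],[0,0,0],[0,0,0],[0,0,0],[0,0,0],[0,0,0],[0,0,0],[0,0,0],[0,0,0],[0,0,0]],"hand":[1,1,1,1,1,1,1,1,1,1,1]}'
python3 - <<'E'
from h import *
f=grab_frame("wrist");cv2.imwrite("pics/w5.png",f["img"])
E
```

```text
time_s: 6.05
ee_pos: [0.4429, 0.0792, 0.0659]
eef_rot: [-3.142, -0.0, -0.338]
ft_force: [-0.0, -1.1, 0.8]
finger_gap: 0.0717
```

View pics/w5.png

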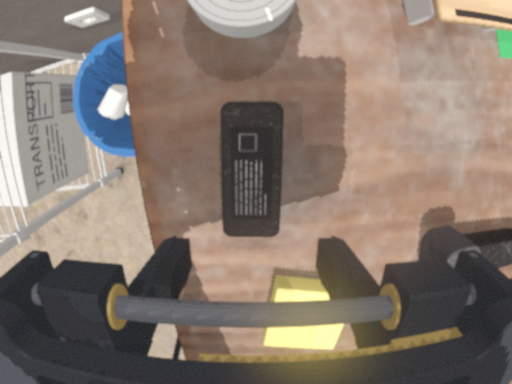

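The fingers travel at about 77 mm/s and never stalled, so they closed above the brick. From the pixel gaps, the visible fingertips are about 0.16 m from the camera, so the tips look roughly 30 mm higher than the TCP reading says. I'll go back to reported z of 6 mm, which I know is free, and look from the side.

```bash
python3 -m inch '{"translation":[[0,0,0.08],[0,0,0.16],[0,0,0.22],[0,0,0.24],[0,0,0.24]],"rotation":[[0,0,0],[0,0,0],[0,0,0],[0,0,0],[0,0,0]],"hand":[1,1,1,1,1]}'
python3 - <<'E'
from h import *
f=grab_frame("scene");cv2.imwrite("pics/s6.png",cv2.resize(f["img"][190:340,170:340],None,fx=4,fy=4,interpolation=cv2.INTER_CUBIC))
p,R=tool()
for l in [(0,-.044,0),(0,.044,0),(0,-.044,-.03),(0,.044,-.03)]: print(l,((proj(f,p+R@l)-[170,190])*4).round())
f=grab_frame("wrist");cv2.imwrite("pics/w6.png",f["img"])
E
```

```text
time_s: 6.52
ee_pos: [0.442, 0.0793, 0.0052]
eef_rot: [3.141, 0.002, -0.338]
ft_force: [-0.2, 0.1, 0.1]
finger_gap: 0.0881
(0, -0.044, 0) [[254. 532.]]
(0, 0.044, 0) [[432. 410.]]
(0, -0.044, -0.03) [[250. 489.]]
(0, 0.044, -0.03) [[433. 366.]]
```

View pics/s6.png

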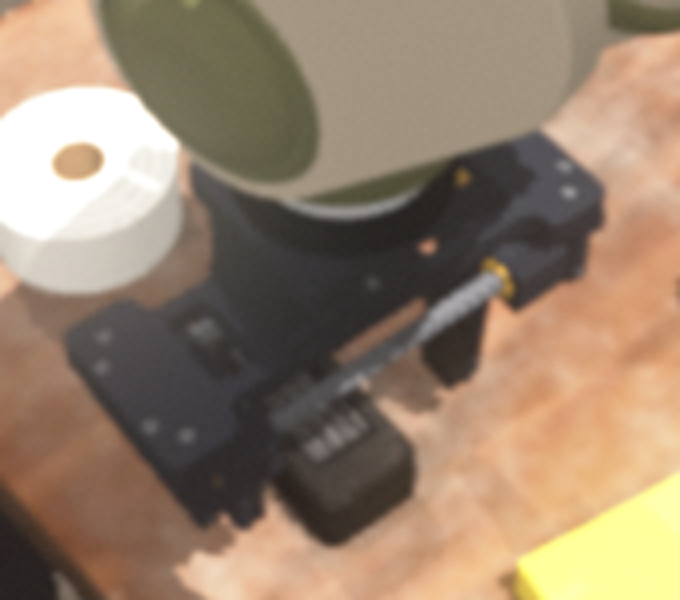

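View pics/w6.png

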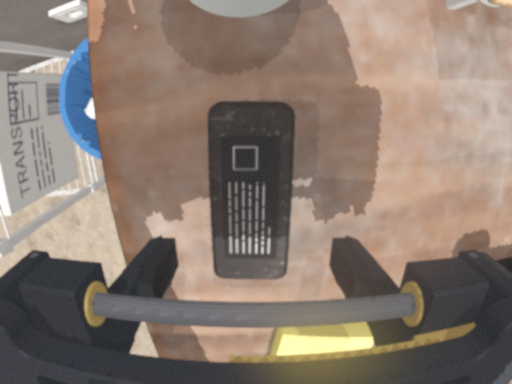

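Run:
```python
from h import *
f=grab_frame("scene")
p,R=tool()
for x in(-.0375,.0375):
  for y in (-.0935,.0935):
    for z in(-.03,-.064,-.091,-.11): print((x,y,z),((proj(f,p+R@[x,y,z])-[170,190])*4).round())
for y in(.044,.0615):
  for x in(-.009,.009):
    for z in(0,-.015,-.03):print((x,y,z),((proj(f,p+R@[x,y,z])-[170,190])*4).round())
w=grab_frame("wrist");print("cam in tool",R.T@(-w["R"].T@w["t"]-p))
```

```text
(-0.0375, -0.0935, -0.03) [[197. 639.]]
(-0.0375, -0.0935, -0.064) [[191. 590.]]
(-0.0375, -0.0935, -0.091) [[186. 548.]]
(-0.0375, -0.0935, -0.11) [[182. 517.]]
(-0.0375, 0.0935, -0.03) [[591. 363.]]
(-0.0375, 0.0935, -0.064) [[599. 310.]]
(-0.0375, 0.0935, -0.091) [[605. 266.]]
(-0.0375, 0.0935, -0.11) [[610. 233.]]
(0.0375, -0.0935, -0.03) [[ 81. 490.]]
(0.0375, -0.0935, -0.064) [[ 72. 438.]]
(0.0375, -0.0935, -0.091) [[ 64. 395.]]
(0.0375, -0.0935, -0.11) [[ 58. 363.]]
(0.0375, 0.0935, -0.03) [[467. 244.]]
(0.0375, 0.0935, -0.064) [[470. 190.]]
(0.0375, 0.0935, -0.091) [[473. 146.]]
(0.0375, 0.0935, -0.11) [[475. 113.]]
(-0.009, 0.044, 0) [[445. 424.]]
(-0.009, 0.044, -0.015) [[446. 402.]]
(-0.009, 0.044, -0.03) [[447. 380.]]
(0.009, 0.044, 0) [[416. 394.]]
(0.009, 0.044, -0.015) [[417. 372.]]
(0.009, 0.044, -0.03) [[418. 350.]]
(-0.009, 0.0615, 0) [[478. 401.]]
(-0.009, 0.0615, -0.015) [[480. 379.]]
(-0.009, 0.0615, -0.03) [[482. 357.]]
(0.009, 0.0615, 0) [[450. 371.]]
(0.009, 0.0615, -0.015) [[451. 350.]]
(0.009, 0.0615, -0.03) [[452. 327.]]
cam in tool [ 0.08225997  0.00067089 -0.17400976]
```

Both the finger and the gripper body project about 25 mm higher than the TCP reading gives. So the whole tool sits about 25 mm above the reported height, and grasp height is at a reported z of about -0.015. I'll descend in small steps and watch the force.

```bash
python3 -m inch '{"translation":[[0,0,0.02],[0,0,0.035],[0,0,0.05],[0,0,0.06],[0,0,0.06]],"rotation":[[0,0,0],[0,0,0],[0,0,0],[0,0,0],[0,0,0]],"hand":[1,1,1,1,1]}'
python3 - <<'E'
from h import *
f=grab_frame("scene");cv2.imwrite("pics/s7.png",cv2.resize(f["img"][190:340,170:340],None,fx=4,fy=4,interpolation=cv2.INTER_CUBIC))
f=grab_frame("wrist");cv2.imwrite("pics/w7.png",f["img"])
E
```

```text
time_s: 7.13
ee_pos: [0.4423, 0.0793, -0.0096]
eef_rot: [3.141, 0.001, -0.338]
ft_force: [0.3, 0.1, 0.1]
finger_gap: 0.0877
```

View pics/s7.png

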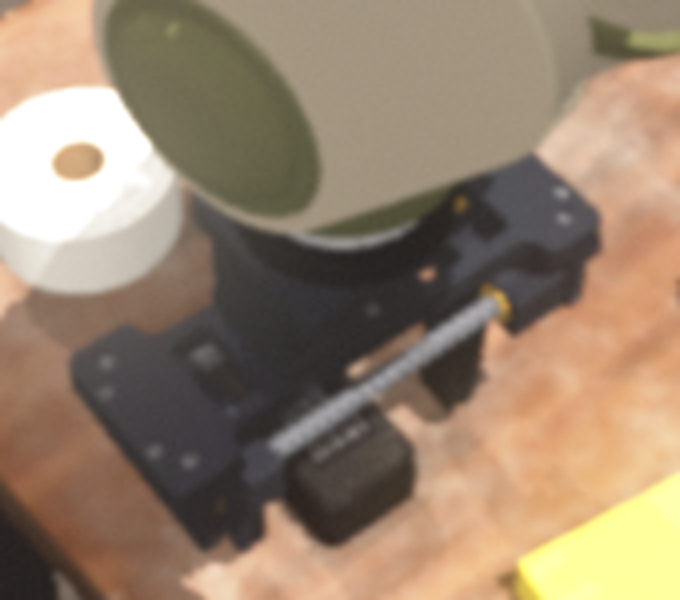

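View pics/w7.png

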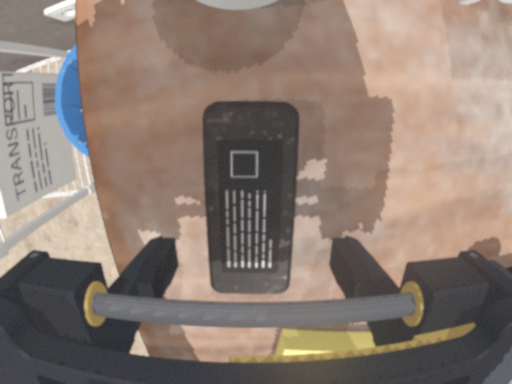

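The TCP reads -9.6 mm with no contact force, which confirms the height offset. I'll go down 8 mm more and close.

```bash
python3 -m inch '{"translation":[[0,0,0.016],[0,0,0.032],[0,0,0.032],[0,0,0.032],[0,0,0.032],[0,0,0.032],[0,0,0.032],[0,0,0.032],[0,0,0.032],[0,0,0.032],[0,0,0.032],[0,0,0.032]],"rotation":[[0,0,0],[0,0,0],[0,0,0],[0,0,0],[0,0,0],[0,0,0],[0,0,0],[0,0,0],[0,0,0],[0,0,0],[0,0,0],[0,0,0]],"hand":[1,1,0,0,0,0,0,0,0,0,0,0]}'
python3 - <<'E'
from h import *
f=grab_frame("wrist");cv2.imwrite("pics/w8.png",f["img"])
E
```

```text
time_s: 8.23
ee_pos: [0.4426, 0.0793, -0.017]
eef_rot: [-3.142, -0.0, -0.338]
ft_force: [0.1, -0.2, 2.3]
finger_gap: 0.0458
```

View pics/w8.png

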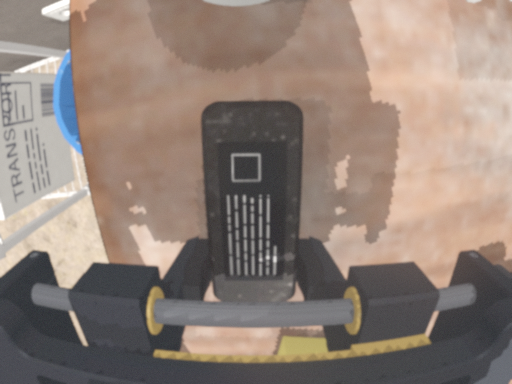

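The brick is held: the gap is 45.8 mm, with its near end at row 298 and its far end at row 101. I'll lift about 35 mm and measure it in the hand.

```bash
python3 -m inch '{"translation":[[0,0,-0.05],[0,0,-0.1],[0,0,-0.14],[0,0,-0.14],[0,0,-0.14]],"rotation":[[0,0,0],[0,0,0],[0,0,0],[0,0,0],[0,0,0]],"hand":[0,0,0,0,0]}'
python3 - <<'E'
from h import *
f=grab_frame("wrist");cv2.imwrite("pics/w9.png",f["img"]);g=grab_frame("scene");cv2.imwrite("pics/s9.png",cv2.resize(g["img"][190:340,170:340],None,fx=4,fy=4))
p,R=tool()
for uv in [(204,102),(302,102),(296,298),(216,298)]:
    X=wray(f,uv,p[2]+.017+.03);print((R.T@(X-p)).round(4))
E
```

```text
time_s: 8.7
ee_pos: [0.4426, 0.0793, 0.0179]
eef_rot: [-3.142, -0.0, -0.338]
ft_force: [-0.1, 0.0, -1.3]
finger_gap: 0.0459
[ 0.0821 -0.0203 -0.0471]
[ 0.082   0.0214 -0.0471]
[-0.0182  0.0237 -0.047 ]
[-0.018  -0.0194 -0.047 ]
```

View pics/w9.png

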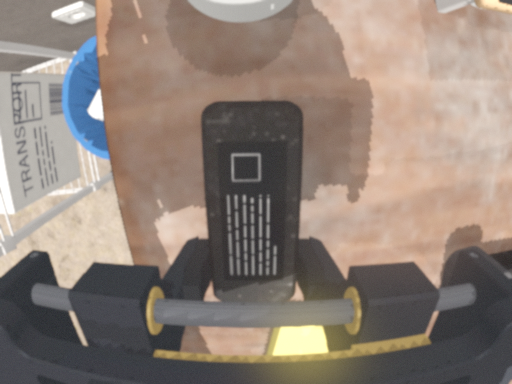

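View pics/s9.png

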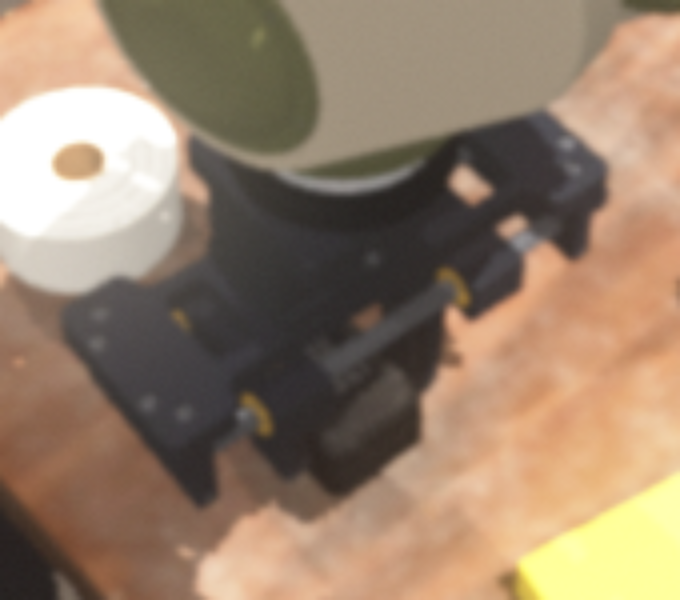

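It came up cleanly and level in the hand. The brick centre is about 32 mm ahead of the TCP, within 1° of the tool. Next I'll carry it sideways to in front of the bay and turn it onto the bay's direction.

```bash
python3 -m inch '{"translation":[[0.02,0.1,0],[0.05,0.2,0],[0.07,0.3,0],[0.1,0.4,0],[0.12,0.5,0],[0.15,0.6,0],[0.17,0.7,0],[0.2,0.8,0],[0.22,0.9,0],[0.24,0.96,0],[0.24,0.96,0],[0.24,0.96,0]],"rotation":[[0,0,0],[0,0,0],[0,0,-0.02],[0,0,-0.04],[0,0,-0.06],[0,0,-0.08],[0,0,-0.1],[0,0,-0.109],[0,0,-0.109],[0,0,-0.109],[0,0,-0.109],[0,0,-0.109]],"hand":[0,0,0,0,0,0,0,0,0,0,0,0]}'
python3 - <<'E'
from h import *
p,R=tool()
print((R.T@(np.array([.415,-.219,p[2]])-p)/.25).round(3))
cv2.imwrite("pics/w10.png",grab_frame("wrist")["img"]);cv2.imwrite("pics/t10.png",grab_frame("top")["img"])
E
```

```text
time_s: 9.8
ee_pos: [0.4192, -0.1671, 0.0173]
eef_rot: [-3.141, 0.001, -0.168]
ft_force: [-0.2, 0.2, -1.5]
finger_gap: 0.0458
[ 0.018  0.208 -0.   ]
```

View pics/w10.png

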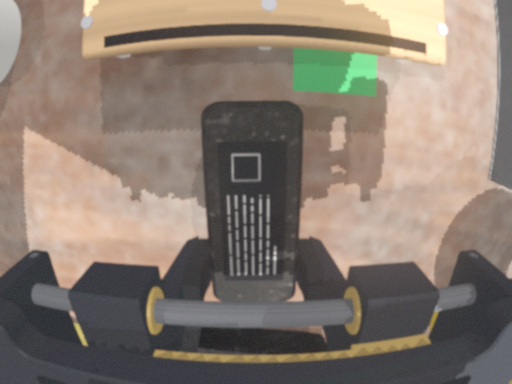

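View pics/t10.png

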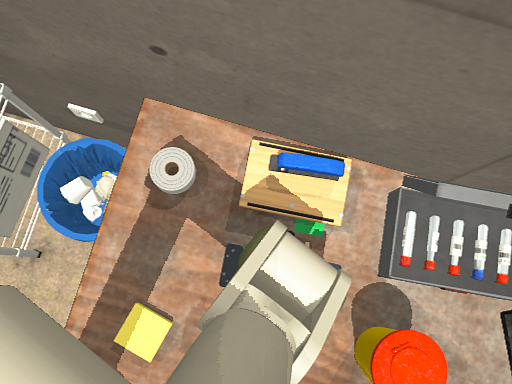

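The wrist view shows the board's front face along rows 45-60 and the pad at columns 293-378, rows 48-96, still to the right of the brick. I'll re-measure the pad from this closer view.

Run:
```python
from h import *
f=grab_frame("wrist");p,R=tool();im=f["img"];hsv=cv2.cvtColor(im,cv2.COLOR_BGR2HSV)
g,s,c=blob((hsv[...,0]>45)&(hsv[...,0]<85)&(hsv[...,1]>100));print(s,c)
for n,uv in dict(FL=(294,94),FR=(377,96),BR=(378,54),BL=(293,49)).items():
    X=wray(f,uv,.001);print(n,X[:2].round(4),(R.T@(X-p))[:2].round(4))
a=wray(f,(294,94),.001);b=wray(f,(377,96),.001);e=a-b;print("width",np.linalg.norm(e),"bay x yaw",np.degrees(np.arctan2(e[1],e[0]))-90)
m=(a+b)/2
# board: bottom front edge z=.042 
L=wray(f,(86,57),.042);Rr=wray(f,(444,64),.042);e=L-Rr;print("board edge",L,Rr,np.linalg.norm(e),np.degrees(np.arctan2(e[1],e[0]))-90)
bay=(L+Rr)/2-.046*e/np.linalg.norm(e);print("bay edge mid",bay,"pad front mid",m)
```

```text
[ 296   50   81   44 3086] [335.04893065  71.95430979]
FL [ 0.5    -0.2064] [0.0861 0.0267]
FR [ 0.4928 -0.2625] [0.0883 0.0833]
BR [ 0.5212 -0.2674] [0.1171 0.0835]
BL [ 0.529  -0.2104] [0.1154 0.0259]
width 0.05661060528617901 bay x yaw -7.326673192009096
board edge [ 0.54477797 -0.09529611  0.042     ] [ 0.51059323 -0.29139533  0.042     ] 0.1990565262429009 -9.888643749310845
bay edge mid [ 0.51978584 -0.23866232  0.042     ] pad front mid [ 0.49638377 -0.23443604  0.001     ]
```

Bay edge middle comes to (0.519,-0.2385) from the board and (0.516,-0.238) from the pad, which agree with each other and with the top view. Move in line with the bay, then lower to about 1 mm off the desk.

```bash
python3 -m inch '{"translation":[[0.009,0.1,0],[0.018,0.208,0],[0.018,0.208,0],[0.018,0.208,0.05],[0.018,0.208,0.09],[0.018,0.208,0.12],[0.018,0.208,0.132],[0.018,0.208,0.132],[0.018,0.208,0.132]],"rotation":[[0,0,0],[0,0,0],[0,0,0],[0,0,0],[0,0,0],[0,0,0],[0,0,0],[0,0,0],[0,0,0]],"hand":[0,0,0,0,0,0,0,0,0]}'
python3 - <<'E'
from h import *
p,R=tool()
print((R.T@(np.array([.4985,-.2335,p[2]])-p)/.25).round(3))
cv2.imwrite("pics/w11.png",grab_frame("wrist")["img"])
E
```

```text
time_s: 10.7
ee_pos: [0.4157, -0.2187, -0.0149]
eef_rot: [-3.142, 0.0, -0.166]
ft_force: [0.6, 0.2, -2.3]
finger_gap: 0.0457
[ 0.336  0.004 -0.   ]
```

View pics/w11.png

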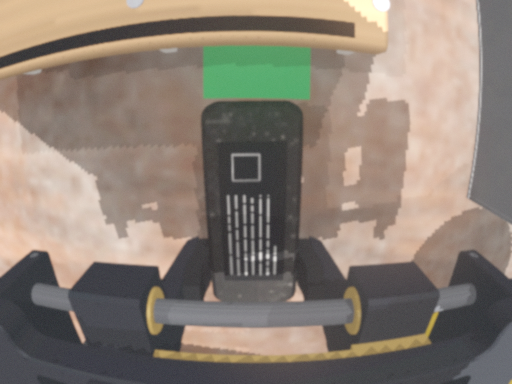

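The pad (columns 204-310, centre 257) is directly ahead of the brick (far-end centre 253). Slide in with small steps.

```bash
python3 -m inch '{"translation":[[0.03,0.004,0],[0.06,0.008,0],[0.09,0.008,0],[0.12,0.008,0],[0.15,0.008,0],[0.18,0.008,0],[0.2,0.008,0],[0.2,0.008,0]],"rotation":[[0,0,0],[0,0,0],[0,0,0],[0,0,0],[0,0,0],[0,0,0],[0,0,0],[0,0,0]],"hand":[0,0,0,0,0,0,0,0]}'
python3 - <<'E'
from h import *
p,R=tool()
cv2.imwrite("pics/w12.png",grab_frame("wrist")["img"])
cv2.imwrite("pics/s12.png",grab_frame("scene")["img"])
E
```

```text
time_s: 11.42
ee_pos: [0.4656, -0.2296, -0.0151]
eef_rot: [3.141, -0.001, -0.166]
ft_force: [-0.6, 0.7, -1.2]
finger_gap: 0.046
```

View pics/w12.png

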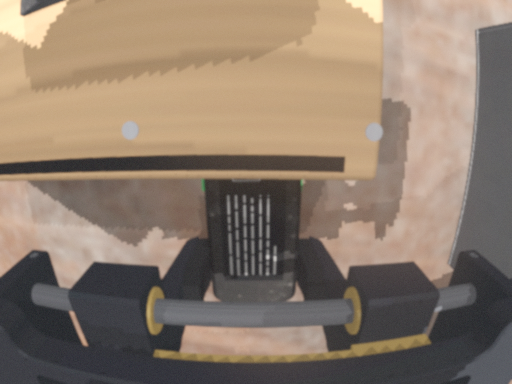

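View pics/s12.png

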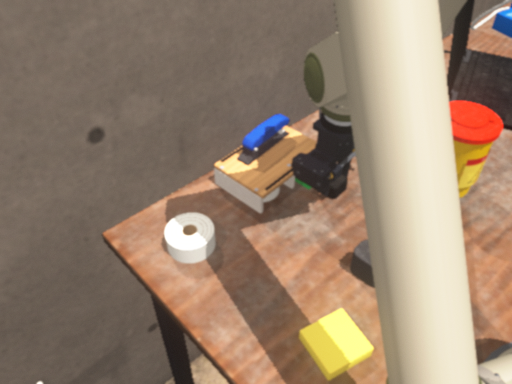

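It is entering cleanly with force under 2 N. Check the remaining distance from the visible board edge.

Run:
```python
from h import *
p,R=tool();f=grab_frame("wrist")
for uv,z in [((253,180),.042),((253,172),.052),((255,298),.031)]:
    print(uv,(R.T@(wray(f,uv,z)-p)).round(4))
print((R.T@(np.array([.4985,-.2335,p[2]])-p)/.25).round(3))
```

```text
(253, 180) [ 0.0499  0.0006 -0.0572]
(253, 172) [ 0.0557  0.0006 -0.0672]
(255, 298) [-0.0184  0.0016 -0.0462]
[ 0.137 -0.005 -0.   ]
```

By view, 70-75 mm protrudes, so about 32-34 mm more is needed. The world-frame figure is 34 mm. Go 0.132 units (33 mm).

```bash
python3 -m inch '{"translation":[[0.03,0,0],[0.06,-0.003,0],[0.09,-0.003,0],[0.12,-0.003,0],[0.132,-0.003,0],[0.132,-0.003,0],[0.132,-0.003,0.006],[0.132,-0.003,0.006]],"rotation":[[0,0,0],[0,0,0],[0,0,0],[0,0,0],[0,0,0],[0,0,0],[0,0,0],[0,0,0]],"hand":[0,0,0,0,0,0,0,0]}'
python3 - <<'E'
from h import *
p,R=tool();f=grab_frame("wrist");cv2.imwrite("pics/w13.png",f["img"])
E
```

```text
time_s: 12.23
ee_pos: [0.4969, -0.2339, -0.0168]
eef_rot: [-3.141, 0.001, -0.167]
ft_force: [0.4, -0.3, -1.6]
finger_gap: 0.0458
```

View pics/w13.png

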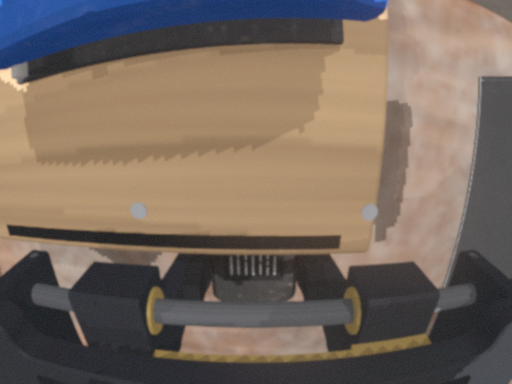

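The brick now lies about 40 mm out (edge row 252, near end row 298). Release, then back up straight and away.

```bash
python3 -m inch '{"translation":[[0,0,0],[0,0,0],[0,0,0],[0,0,0],[0,0,0],[0,0,0],[0,0,-0.05],[0,0,-0.15],[0,0,-0.28],[0,0,-0.4],[0,0,-0.4],[0,0,-0.4]],"rotation":[[0,0,0],[0,0,0],[0,0,0],[0,0,0],[0,0,0],[0,0,0],[0,0,0],[0,0,0],[0,0,0],[0,0,0],[0,0,0],[0,0,0]],"hand":[0.8,0.8,0.8,0.8,0.8,0.8,0.8,0.8,0.8,0.8,0.8,0.8]}'
python3 -m inch '{"translation":[[-0.1,0,-0.1],[-0.25,0,-0.2],[-0.4,0,-0.3],[-0.5,0,-0.3],[-0.5,0,-0.3],[-0.5,0,-0.3]],"rotation":[[0,0,0],[0,0,0],[0,0,0],[0,0,0],[0,0,0],[0,0,0]],"hand":[0.8,0.8,0.8,0.8,0.8,0.8]}'
python3 - <<'E'
from h import *
cv2.imwrite("pics/w14.png",grab_frame("wrist")["img"])
cv2.imwrite("pics/t14.png",grab_frame("top")["img"])
cv2.imwrite("pics/s14.png",grab_frame("scene")["img"])
E
```

```text
time_s: 13.28
ee_pos: [0.4977, -0.2344, 0.0847]
eef_rot: [3.14, -0.003, -0.166]
ft_force: [0.1, 0.9, 0.7]
finger_gap: 0.0705
time_s: 13.78
ee_pos: [0.373, -0.213, 0.158]
eef_rot: [-3.141, 0.001, -0.168]
ft_force: [0.1, -0.1, -0.6]
finger_gap: 0.0704
```

View pics/w14.png

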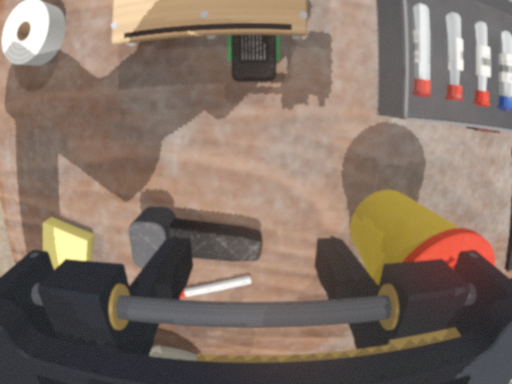

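View pics/t14.png

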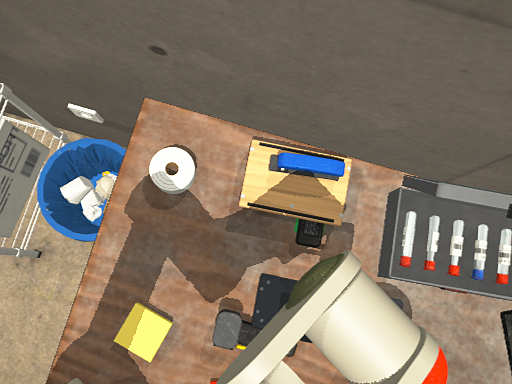

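View pics/s14.png

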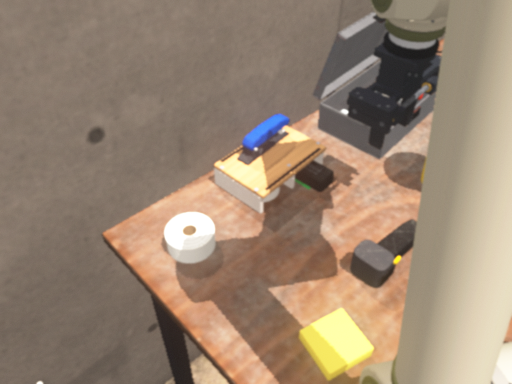

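The brick lies flat on the pad with green showing on both sides (wrist view columns 229-281, near end at row 80). The stapler and rolls haven't moved. One final numeric check from the wrist and top views.

Run:
```python
from h import *
f=grab_frame("wrist");t=grab_frame("top")
cv2.imwrite("pics/t15.png",np.vstack([cv2.resize(t["img"][195:255,280:360],None,fx=5,fy=5),cv2.resize(f["img"][20:90,215:295],None,fx=5,fy=5)[:290]]))
E0=np.array([.518,-.2377]);yaw=np.radians(-9.7);d=np.array([np.cos(yaw),np.sin(yaw)]);l=np.array([-d[1],d[0]])
for n,uv in dict(NL=(233,80),NR=(276,80),L=(232,42),R=(278,42)).items():
    X=wray(f,uv,.03)[:2];print(n,X.round(4),"x rel edge",((X-E0)@d).round(4),"y",((X-E0)@l).round(4))
```

```text
NL [ 0.4786 -0.2113] x rel edge -0.0433 y 0.0194
NR [ 0.4716 -0.2534] x rel edge -0.0431 y -0.0233
L [ 0.5175 -0.2169] x rel edge -0.004 y 0.0204
R [ 0.5101 -0.2618] x rel edge -0.0038 y -0.0251
```

View pics/t15.png

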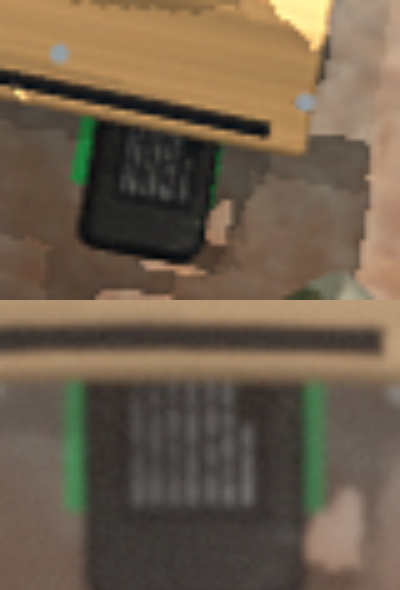

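The brick sticks out about 43 mm, 2 mm off the middle line and straight, with green margins on both sides. Handing in.

```bash
python3 -c "
from plant import *
hand_in()"
```

```text
the job is handed in; nothing more can be done
```

The power brick is under the shelf in the green-pad bay, lying flat and let go. I gripped it near its outer end, carried it to the bay, slid it in along the middle line and backed the gripper away. The job was handed in after about 14 s; hand-in gives no verdict, so these are my own measurements.

- **Last check, wrist camera:** about 43 mm sticks out in front of the board. The brick is about 2 mm right of the bay's middle line and in line with it to about 1–2°. Green pad shows on both sides of it in the wrist and top views.
- **Other objects:** the stapler and the large label roll look unmoved in the final pictures. The small roll was hidden under the board, so I did not check it directly; nothing went near its bay. The arm was clear of everything, and the wrist force readings stayed under about 2.5 N.
- **What went wrong:** the first grasp closed on air above the brick. The pictures showed the tool sitting about 25 mm higher than the reported TCP height, so I went down to a reported z of -17 mm, and the second grasp held.
- **Disagreements:** the bay position from the pad and from the board edge differed by about 3 mm. The wrist view of the pad gave a yaw about 2.5° off the board's, and I used the board's.

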